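# Put the swapped hand tools back on their own shadow boards

### The job

The block plane, the spokeshave and the mallet have been put away on one another's shadow boards, and the spirit level is still lying on the bare bench, its board empty. Put all four tools away, each lying squarely on the painted outline of its own shape, as it lies now (sole down; the mallet flat, with its head over the painted head); an empty board or a bare patch of bench can serve as a parking place on the way. Do not knock over or shift the glue bottle and the pencil pot.

Things in the scene. Friction and masses are not known exactly. Their poses are not given: they have to be found in the camera images.
- plane_center (a point): Block plane: grey iron with round ends, steel cap, brass knob; 160 mm long, 50 mm wide over its parallel upright sides (grip across these; 30 mm high over the middle 80 mm), about 54 mm high in all, 0.65 kg, standing on its flat sole on a wrong board. Point: on its centre line, mid-length, 22 mm above the sole; x along its length, z up.
- spokeshave_center (a point): Bright nickelled spokeshave standing on its sole on a wrong board: middle block 60 mm long, 36 mm front to back, about 30 mm high (grip it front to back), a round 22 mm wing handle at each end 11 to 35 mm above the sole, 222 mm over the wings, 0.4 kg. Point: centre of the block, 16 mm above the sole; x along the wings, y front to back, z up.
- mallet_center (a point): Pale beech mallet lying flat on a wrong board: head 58 mm along the handle, 100 mm wide, 48 mm high; handle 24 mm wide, 26 mm high, hanging clear with its axis 24 mm above the support; 224 mm overall, 0.28 kg. Point: near its balance point on the handle's axis, 26 mm from the head; grip here across the handle. x along the handle to the head (head centre at +55 mm, handle end at -140 mm), z up.
- level_center (a point): Small spirit level: aluminium bar 200 mm long, 28 mm wide, 42 mm high, black end caps, vial window on top, about 0.28 kg, standing on its sole on the bare bench. Point: its centre, 21 mm above the sole; x along its length, z up.
- plane_board: Fixed plywood board, 236 x 116 x 6 mm, on the bench, painted in black with the outline of the block plane, a 162 x 52 mm strip with round ends, centred on the board. Origin: centre of its underside; x along its length, z up. The plane's point belongs over the origin, its length along x (either way round). The mallet lies on it at the start.
- shave_board: Fixed plywood board, 236 x 116 x 6 mm, on the bench, painted in black with the outline of the spokeshave, a 64 x 40 mm block with a slim wing at each end, 224 mm in all, centred on the board. Origin: centre of its underside; x along its length, z up. The spokeshave's point belongs over the origin, its wings along x (either way round). The plane lies on it at the start.
- mallet_board: Fixed plywood board, 236 x 116 x 6 mm, on the bench, painted in black with the outline of the mallet, a T: head 60 x 102 mm at the +x end, centred 83 mm from the origin, and a handle 26 mm wide towards -x. Origin: centre of its underside; x along its length, z up. The mallet's point belongs 28 mm along +x from the origin, with the mallet's x along the board's x. The spokeshave lies on it at the start.
- level_board: Fixed plywood board, 236 x 116 x 6 mm, on the bench, painted in black with the outline of the level, a plain bar 202 x 30 mm, centred on the board. Origin: centre of its underside; x along its length, z up. The level's point belongs over the origin, its length along x (either way round). Empty at the start.
- glue_bottle: Bystander: white glue bottle, 58 mm across, 144 mm high, standing among the boards with a cork block and a wax tin about 80 mm to either side of it. Origin: centre of its base.
- pencil_pot: Bystander: steel pot, 76 mm across, with pencils up to 170 mm high, at the left edge of the work area. Origin: centre of its base.
Not all that is in view belongs to the job. Leave any pink look-alike of the part that bears plane_center alone.

How it is judged:
By the outcome, as a careful person would: the job done as asked, in the order asked, and still so for the second after the job is handed in, with the robot touching nothing.
It also fails if it takes over 136 s, if anything falls off the work surface, if the arm or the gripper's body presses on something with over 40 N, if the wrist force passes 120 N, or if a joint passes its speed limit or range.

### The arm

A 6-joint arm with a two-finger parallel gripper is mounted at the origin on the work surface. World frame = base frame: x ahead of the robot, y to its left, z up, the work surface at z = 0. Lengths are in m, angles in degrees, forces in N, time in s.
With the tool pointing down it reaches from about 0.275 to 0.825 m from the base axis. Payload 4.9 kg.
Tool frame: the origin (TCP) lies at the very end of the fingers, on their centre line; the grasp point (between the pads) lies 19 mm behind it (manip.hold_point_z is the distance from the TCP to the grasp point, in m); z points along the fingers, y is the line along which they close (so a half turn about z gives the same grasp; the last joint's range is limited). The gripper opens to 85 mm and grips with 20 to 120 N. Pads are 22 mm wide; open, the fingers measure 114 mm over their backs; the gripper's body (76 mm by 85 mm) begins 54 mm behind the grasp point. The pads swing forward as they close: fully open they stand 13 mm farther back than shut.
Start: joints at [-75.012, 18.69, -11.035, 60.275, 0, 82.311], TCP at [0.212, -0.507, 0.231] pointing down, gripper open.
Joint ranges: [-152.03, 152.03], [-55.5, 102.48], [-74.3, 77.21], [-110.64, 120.58], [-84.22, 78.4], [-180, 180]. Speed limits (degrees/s): [147.25, 147.25, 180, 180, 180, 180].

### API

Orientations are given as [roll, pitch, yaw] about the fixed x, y, z axes, in that order (R = Rz(yaw) Ry(pitch) Rx(roll)).
In Python, from bench import manip gives the robot as it stands. The module is installed in compiled form; this text tells all that it offers. Calls block until the motion is done:
- manip.move_ptp(position, orientation): joint-space move of the TCP to a pose.
- manip.line_to(position, rate=0.15, rot=None): straight line of the TCP; rot=None keeps the orientation; rate is the mean speed in m/s.
- manip.movej(angles): joint-space move.
- manip.gripper_to(opening, strength=None): opening from 0.0 (shut) to 1.0 (fully open); strength is the grip in N (None keeps the last); returns when the fingers have stopped.
- manip.pause(seconds).
- manip.ik(position, orientation): joint angles nearest the present ones, or None.
- manip.get_obs(): the state.
- manip.camera(name): name is "scene" or "side" or "wrist"; returns the picture (480x640x3 uint8, red, green, blue); there is no depth.
- manip.camera_model(name): a dict with "mtx" (3x3 intrinsics, pixels), "rvec" (rotation vector, rad) and "tvec" (3), from world to camera coordinates, as OpenCV has them; the wrist camera has in their place "tool_from_camera" (4x4, takes a point from camera to tool coordinates, whose origin is the TCP and whose axes are the flange's). Camera axes: x right, y down, z forward; pixel columns grow to the right and rows downward; lengths in m; the calibration is good to about 2 mm. The wrist camera is an equidistant fisheye: a pixel r from the principal point sees the ray r / f radians off the axis. A picture is of the moment at which its call begins: read the wrist's pose just before it. camera_model takes no time and is no camera call.
A pose or a line that the arm cannot do raises manip.PlanningError and nothing moves.
- manip.finish_job(): hands the job in; it is judged then, once.
Trained networks look in the newest picture that a camera, given by its name, has taken for a name from the list of things; names that differ only in an ending like _2 or _b are one class to them, and where a whole thing is asked for, a point or a joint stands for the part that bears it (a point fixed in the world has none). Each returns a list of dicts, best first, with "p" (0 to 1); they miss things now and then, are a little off and sometimes report something else, mostly with a low value. They report only what shows in the picture. A call takes as long as a camera call. They do not tell look-alikes from the thing itself.
- manip.search_frame(camera, thing): "extent" ([left, top, right, bottom] as shares, 0 to 1, of the picture: columns of its width, rows of its height, round what is visible of it).
- manip.masks_of(camera, thing): "pixels" (480x640 bool, what is visible of it) and "extent" ([left, top, right, bottom] as shares, 0 to 1, of the picture: columns of its width, rows of its height, round what is visible of it).
- manip.spot_point(camera, thing): "position" ([row, column] as shares, 0 to 1, of the picture: columns of its width, rows of its height: a listed point, or the origin of a listed thing).
The state is a dict: "time_s": time; "joint_pos": joint angles; "joint_vel": joint speeds; "joint_torque": joint torques, N m; "tool_pos": TCP position; "eef_rot": TCP orientation; "contact_force": force on the tool from outside, world axes, zero at the start; "moment": the same for the moment, N m; "grip_width": opening from 0.0 (shut) to 1.0 (fully open); "gripper_force": force on a finger pad.
Only numpy, scipy, OpenCV 4.12 (cv2) and the standard library are available. Lean on these libraries where they do the work, as an engineer would, in place of code of your own. Each camera call takes 0.05 s, during which the arm holds its last target. There are 200 camera calls.

## Working session

There is one attempt and no reset: what is moved stays moved. The work goes in short steps, each a Python script; the robot and the scene stay as the last script left them, time stands still between calls to the robot, and variables do not carry over. Pictures are saved under pics/ and viewed, at most 14 in all, crops included, and the job is handed in when it is done.

```bash
mkdir -p pics; ls
python3 - <<'E'
from bench import manip
import cv2
for n in("scene","side"):
    im=manip.camera(n); cv2.imwrite(f"pics/{n}0.png",im[:,:,::-1])
    print(n,manip.camera_model(n))
    for t in ["plane_center","spokeshave_center","mallet_center","level_center","plane_board","shave_board","mallet_board","level_board","glue_bottle","pencil_pot"]:
        print(t,[(round(d["p"],2),[round(float(a)*b) for a,b in zip(d["position"],(480,640))]) for d in manip.spot_point(n,t)][:3])
print(manip.camera_model("wrist"),manip.hold_point_z,manip.get_obs())
E
```

```text
pics
scene {'mtx': array([[504.69953071,   0.        , 320.71957031],
       [  0.        , 504.69953071, 244.93456241],
       [  0.        ,   0.        ,   1.        ]]), 'rvec': array([ 1.68630985,  1.45039067, -0.82301187]), 'tvec': array([-0.160432  , -0.16458621,  1.43288442])}
plane_center [(0.66, [252, 401]), (0.58, [220, 361]), (0.58, [234, 190])]
spokeshave_center [(0.61, [328, 276])]
mallet_center [(0.36, [306, 428])]
level_center [(0.65, [308, 427])]
plane_board [(0.87, [278, 278])]
shave_board [(0.45, [352, 110])]
mallet_board [(0.67, [334, 278])]
level_board [(0.6, [352, 110])]
glue_bottle [(0.91, [291, 135])]
pencil_pot [(0.55, [279, 517]), (0.23, [289, 133])]
side {'mtx': array([[435.74281614,   0.        , 318.40492629],
       [  0.        , 435.74281614, 248.42273834],
       [  0.        ,   0.        ,   1.        ]]), 'rvec': array([ 0.22132717, -2.92520004,  0.99598881]), 'tvec': array([ 0.46071407, -0.00728315,  1.22072178])}
plane_center [(0.73, [184, 385]), (0.72, [302, 310]), (0.72, [298, 385])]
spokeshave_center [(0.64, [211, 258])]
mallet_center [(0.7, [
[... 787 characters left out ...]
} 0.0187 {'time_s': 1.1, 'joint_pos': array([-7.50108582e+01,  1.86900485e+01, -1.10331714e+01,  6.02726237e+01,
       -1.97753524e-03,  8.23122186e+01]), 'joint_vel': array([ 0.04128424, -0.04468916,  0.02620552, -0.0323273 ,  0.04267352,
       -0.04110895]), 'joint_torque': array([ 1.14624327e-03, -4.43339610e+01,  2.62759924e+01,  1.12336034e-03,
       -1.05808274e-04,  2.86330788e-06]), 'tool_pos': array([ 0.21207023, -0.50752792,  0.23129251]), 'eef_rot': array([1.79996145e+02, 2.51579180e-03, 2.26769230e+01]), 'contact_force': array([0.2350193 , 0.31450261, 0.65290903]), 'moment': array([ 0.0017187 ,  0.06823955, -0.02895307]), 'gripper_force': 0.0, 'grip_width': 1.0006377471207455}
```

View pics/scene0.png

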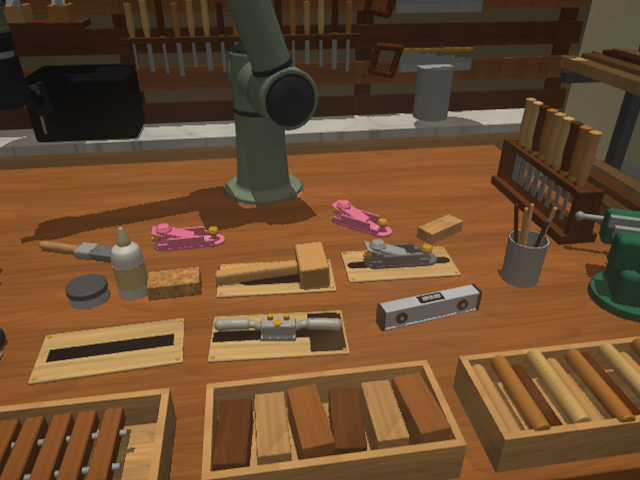

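View pics/side0.png

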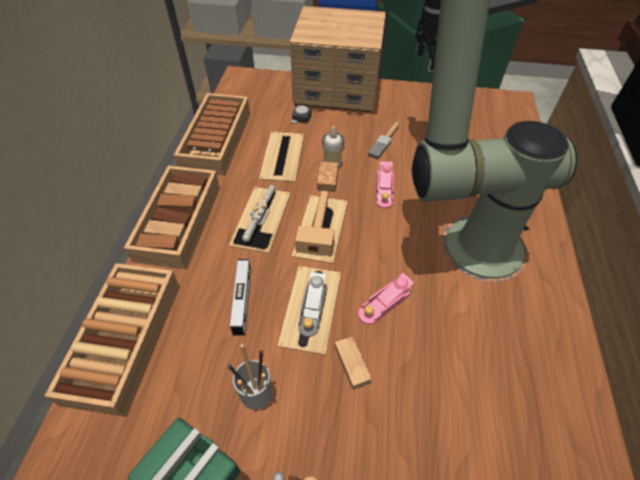

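The plane could be mistaken for the pink look-alikes at scene (361,220) and (190,234). The real one is grey, at (401,252), with its cap and brass knob. The mallet is on the plane board (278,278), the shave is on the mallet board (278,334), and the plane is on the right-hand board. The level is on bare bench at (428,307), and its board is empty at (110,350).

```bash
cat > h.py <<'E'
from bench import manip
import numpy as np, cv2
from scipy.spatial.transform import Rotation as R
def hit(name,px,z):
    m=manip.camera_model(name); Rm=cv2.Rodrigues(m["rvec"])[0]
    d=Rm.T@np.linalg.inv(m["mtx"])@[px[0],px[1],1]; c=-Rm.T@m["tvec"]
    return (c+d*(z-c[2])/d[2])[:2]
def tool():
    o=manip.get_obs(); T=np.eye(4); T[:3,:3]=R.from_euler("xyz",o["eef_rot"],degrees=True).as_matrix(); T[:3,3]=o["tool_pos"]; return T
def ortho(T,im,xr,yr,z,s=0.001):
    """top view: columns = -y (left edge yr[1]), rows = -x (top xr[1])"""
    m=manip.camera_model("wrist"); W=np.linalg.inv(T@m["tool_from_camera"])
    x=np.arange(xr[1],xr[0],-s); y=np.arange(yr[1],yr[0],-s); Y,X=np.meshgrid(y,x)
    P=W[:3,:3]@np.stack([X.ravel(),Y.ravel(),np.full(X.size,z)])+W[:3,3:]
    r=np.hypot(P[0],P[1]); th=np.arctan2(r,P[2]); k=m["mtx"]; q=th/np.maximum(r,1e-9)
    u=(k[0,0]*P[0]*q+k[0,2]).reshape(X.shape).astype("f4"); v=(k[1,1]*P[1]*q+k[1,2]).reshape(X.shape).astype("f4")
    return cv2.remap(im,u,v,cv2.INTER_LINEAR)
E
python3 - <<'E'
from h import *
for n,px,z in [("plane",(401,252),.028),("shave",(278,325),.022),("malletpt",(290,270),.03),("level",(428,307),.021),("lboard",(110,350),.006),("mboard",(278,336),.006),("pboard",(277,278),.006),("sboard",(400,264),.006),("glue",(131,295),0),("pot",(522,280),0)]:
    print(n,hit("scene",px,z).round(3))
for p in ([.45,.0,.42],[.5,0,.42],[.42,.12,.42],[.45,-.15,.42]): 
  for yaw in (0,90,-90,180): print(p,yaw,manip.ik(p,[180,0,yaw]))
E
```

```text
plane [0.443 0.268]
shave [ 0.637 -0.01 ]
malletpt [0.48  0.027]
level [0.626 0.266]
lboard [ 0.641 -0.293]
mboard [ 0.648 -0.012]
pboard [0.47 0.  ]
sboard [0.456 0.264]
glue [ 0.477 -0.287]
pot [0.542 0.498]
[0.45, 0.0, 0.42] 0 [ -9.41333403   4.52402444  -1.67392084  83.80205472   0.
 170.58666597]
[0.45, 0.0, 0.42] 90 [-9.41333403  4.52402444 -1.67392084 83.80205472  0.         80.58666597]
[0.45, 0.0, 0.42] -90 [ -9.41333403   4.52402444  -1.67392084  83.80205472   0.
 -99.41333403]
[0.45, 0.0, 0.42] 180 [-9.41333403  4.52402444 -1.67392084 83.80205472  0.         -9.41333403]
[0.5, 0, 0.42] 0 [ -8.46469715  10.27042097   5.01530915  84.74488818   0.
 171.53530285]
[0.5, 0, 0.42] 90 [-8.46469715 10.27042097  5.01530915 84.74488818  0.         81.53530285]
[0.5, 0, 0.42] -90 [ -8.46469715  10.27042097   5.01530915  84.74488818   0.
 -98.46469715]
[0.5, 0, 0.42] 180 [-8.46469715 10.27042097  5.01530915 84.74488818  0.         -8.46469715]
[0.42, 0.12, 0.42] 0 [   6.24503287    3.0230281    -3.3007741    83.6761978     0.
 -173.75496713]
[0.42, 0.12, 0.42] 90 [ 6.24503287  3.0230281  -3.3007741  83.6761978   0.         96.24503287]
[0.42, 0.12, 0.42] -90 [  6.24503287   3.0230281   -3.3007741   83.6761978    0.
 -83.75496713]
[0.42, 0.12, 0.42] 180 [ 6.24503287  3.0230281  -3.3007741  83.6761978   0.          6.24503287]
[0.45, -0.15, 0.42] 0 [-27.36116525   7.3072099    1.47479896  84.16758906   0.
 152.63883475]
[0.45, -0.15, 0.42] 90 [-27.36116525   7.3072099    1.47479896  84.16758906   0.
  62.63883475]
[0.45, -0.15, 0.42] -90 [ -27.36116525    7.3072099     1.47479896   84.16758906    0.
 -117.36116525]
[0.45, -0.15, 0.42] 180 [-27.36116525   7.3072099    1.47479896  84.16758906   0.
 -27.36116525]
```

Run:
```python
from h import *
for i,y in enumerate((-.28,0.0,.26)):
    manip.move_ptp([.54,y-.03,.36],[180,0,90]); T=tool(); im=manip.camera("wrist")
    np.savez(f"w{i}.npz",T=T,im=im)
    o=ortho(T,im,(.35,.75),(y-.17,y+.17),.006,.001); cv2.imwrite(f"o{i}.png",o[:,:,::-1])
ims=[cv2.imread(f"o{i}.png") for i in (2,1,0)]
v=np.hstack(ims); cv2.imwrite("pics/tour.png",cv2.resize(v,(800,int(v.shape[0]*800/v.shape[1]))))
print(v.shape,manip.get_obs()["time_s"])
```

```text
(400, 1022, 3) 4.85
```

View pics/tour.png

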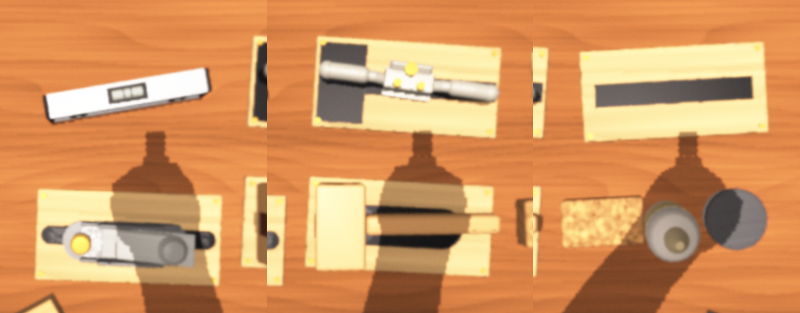

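```bash
cat > fit.py <<'E'
from h import *
from scipy.optimize import differential_evolution
from scipy.ndimage import map_coordinates
def px(p,xr,yr,s=.001): return (yr[1]-p[...,1])/s,(xr[1]-p[...,0])/s
def rectpts(x,y,a,L,W,off):
    t=np.linspace(-1,1,80); l=L/2+off; w=W/2+off
    q=np.concatenate([np.c_[t*L/2,0*t+w],np.c_[t*L/2,0*t-w],np.c_[0*t[:40]+l,t[::2]*W/2],np.c_[0*t[:40]-l,t[::2]*W/2]])
    c,s=np.cos(a),np.sin(a); return q@np.array([[c,s],[-s,c]])+[x,y]
def fitboard(img,xr,yr,g,L=.236,W=.116):
    b=cv2.GaussianBlur(img[:,:,2].astype("f4"),(0,0),1)
    f=lambda v:-np.mean(np.clip(map_coordinates(b,px(rectpts(*v,L,W,-.004),xr,yr)[::-1],order=1)-map_coordinates(b,px(rectpts(*v,L,W,.004),xr,yr)[::-1],order=1),0,45))
    r=differential_evolution(f,[(g[0]-.03,g[0]+.03),(g[1]-.03,g[1]+.03),(np.pi/2-.25,np.pi/2+.25)],seed=1,tol=1e-6,popsize=25); return r.x,-r.fun
E
python3 - <<'E'
from fit import *
w=[np.load(f"w{i}.npz") for i in range(3)]
for n,i,g in [("level_board",0,(.637,-.29)),("mallet_board",1,(.64,-.01)),("plane_board",1,(.46,0)),("shave_board",2,(.446,.268))]:
    xr,yr=(g[0]-.11,g[0]+.11),(g[1]-.18,g[1]+.18)
    o=ortho(w[i]["T"],w[i]["im"],xr,yr,.006); v,s=fitboard(o,xr,yr,g); print(n,v[:2].round(4),np.degrees(v[2]).round(2),round(s,1))
tiles=[]
for n,i,c,z in [("level",2,(.632,.27),.042),("shave",1,(.645,-.01),.029),("plane",2,(.446,.268),.036),("mallet",1,(.46,0),.030)]:
    o=ortho(w[i]["T"],w[i]["im"],(c[0]-.075,c[0]+.075),(c[1]-.1333,c[1]+.1333),z,.001/1.5)[:,:,::-1].copy()
    for k in range(0,400,50): cv2.line(o,(k,0),(k,5),(255,0,0),1)
    for k in range(0,225,50): cv2.line(o,(0,k),(5,k),(255,0,0),1)
    tiles.append(o[:225,:400])
cv2.imwrite("pics/tiles.png",np.vstack([np.hstack(tiles[:2]),np.hstack(tiles[2:])]))
E
```

```text
level_board [ 0.6325 -0.2897] 93.13 44.9
mallet_board [ 0.6388 -0.0077] 86.16 44.9
plane_board [0.4607 0.0009] 86.95 43.1
shave_board [0.4465 0.2666] 87.95 44.7
```

View pics/tiles.png

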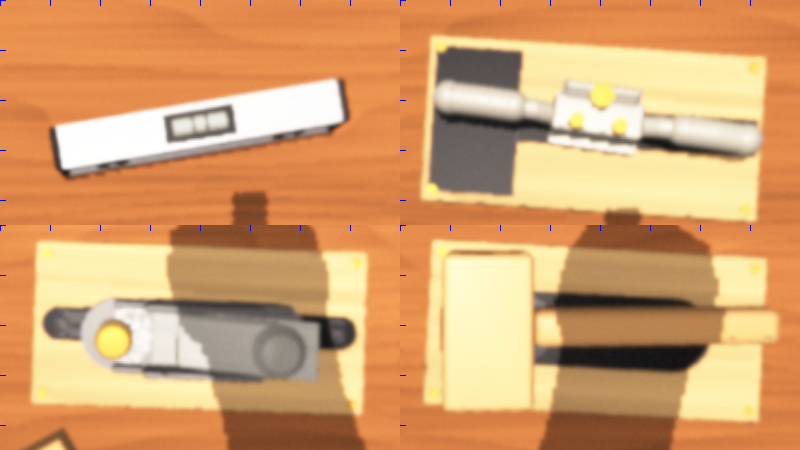

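```bash
cat >> h.py <<'E'
UP=.20
def pick(x,y,a,z,op=1.0,force=70):
    manip.gripper_to(op); manip.move_ptp([x,y,UP],[180,0,a]); manip.line_to([x,y,z+.04],.25); manip.line_to([x,y,z],.08)
    manip.gripper_to(0,force); manip.line_to([x,y,z+.03],.08); o=manip.get_obs()
    print("picked w",round(o["grip_width"],3),"f",round(o["gripper_force"],1),"F",o["contact_force"].round(1),"t",o["time_s"])
    manip.line_to([x,y,UP],.25)
def place(x,y,a,z,op=0.8):
    manip.move_ptp([x,y,UP],[180,0,a]); manip.line_to([x,y,z+.03],.2); manip.line_to([x,y,z+.001],.04)
    print("down F",manip.get_obs()["contact_force"].round(1))
    manip.gripper_to(op); manip.line_to([x,y,z+.04],.1); manip.line_to([x,y,UP],.3); print("t",manip.get_obs()["time_s"])
def look(name,pos,a,xr,yr,z,s=.001):
    manip.move_ptp(pos,[180,0,a]); T=tool(); im=manip.camera("wrist"); np.savez(name+".npz",T=T,im=im)
    o=ortho(T,im,xr,yr,z,s); cv2.imwrite(f"pics/{name}.png",o[:,:,::-1]); return o
E
python3 - <<'E'
from h import *
pick(.6233,.270,100,.006)
place(.6325,-.2897,93.13,.012)
a=look("lv",[.60,-.10,.32],90,(.55,.72),(-.43,-.16),.048,.001/1.5)
b=look("pl",[.45,.26,.28],88,(.371,.521),(.133,.401),.036,.001/1.5)
c=ortho(*[np.load("lv.npz")[k] for k in("T","im")],(.385,.535),(-.134,.134),.03,.001/1.5)
v=[i[:225,:400] for i in (a,b,c)]; v.append(np.zeros_like(v[0]))
cv2.imwrite("pics/t2.png",np.vstack([np.hstack(v[:2]),np.hstack(v[2:])])[:,:,::-1])
E
```

```text
picked w 0.323 f 69.3 F [ 0.5  0.3 -3. ] t 8.3417
down F [ 0.5 -0.4 -3.2]
t 14.6417
```

View pics/t2.png

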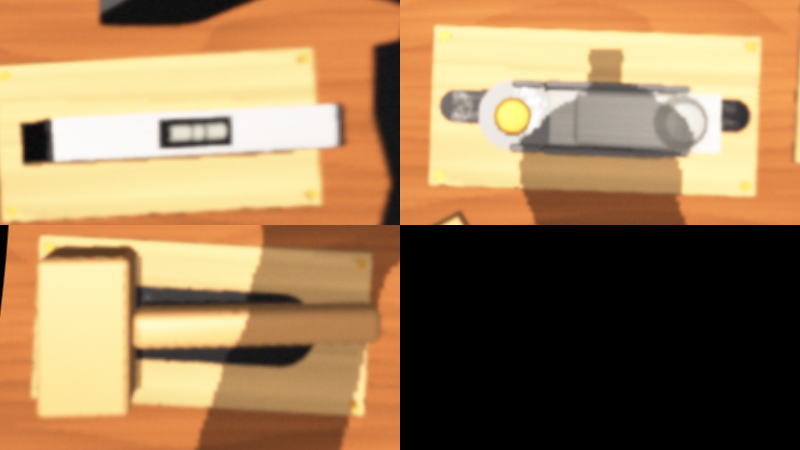

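Run:
```python
from h import *
pick(.642,-.009,82.3,.0095,.85)
place(.62,.27,90,.0035,.8)
pick(.4675,.0207,90,.0113,.8)
place(.6407,.0202,86.16,.0113,.7)
im=look("md",[.56,.0,.34],90,(.37,.75),(-.15,.38),.006,.001/1.5)
print(im.shape)
```

```text
picked w 0.408 f 70.6 F [ 0.3 -0.5 -5.7] t 20.9667
down F [ 0.1  0.5 -4.7]
t 26.3417
picked w 0.264 f 68.6 F [ 0.4 -0.2 -2.8] t 30.075
down F [ 0.8 -0.3 -2.1]
t 35.025
(570, 796, 3)
```

View pics/md.png

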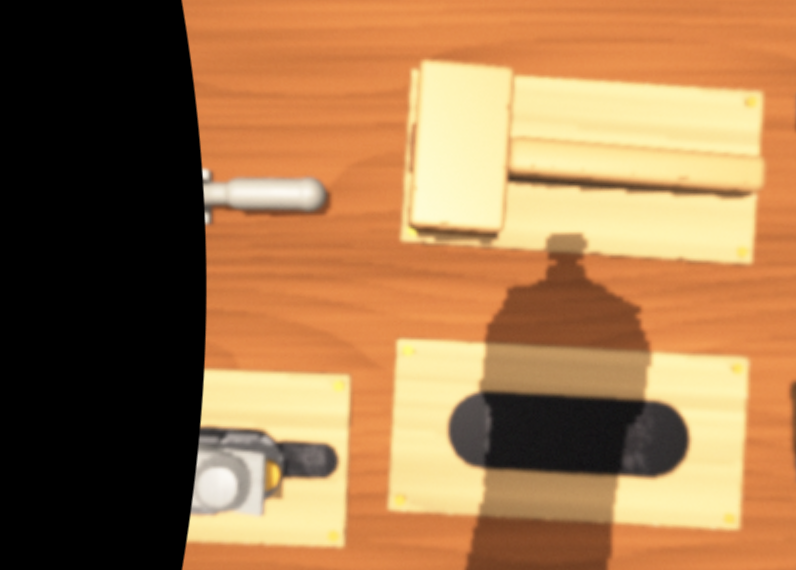

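Run:
```python
from h import *
pick(.4413,.267,88.2,.011,1.0,90)
place(.4607,.0009,86.95,.011,1.0)
pick(.62,.27,90,.0035+.001,.85)
place(.4465,.2666,87.95,.0105,.85)
v=[]
for n,x,y,z in [("f_lv",.6325,-.2897,.048),("f_ml",.6388,-.0077,.030),("f_pl",.4607,.0009,.036),("f_sh",.4465,.2666,.029)]:
    o=look(n,[x,y-.035,.30],90,(x-.075,x+.075),(y-.1333,y+.1333),z,.001/1.5)[:225,:400].copy()
    cv2.drawMarker(o,(200,112),(255,0,0),cv2.MARKER_CROSS,8,1); v.append(o)
cv2.imwrite("pics/fin.png",np.vstack([np.hstack(v[:2]),np.hstack(v[2:])])[:,:,::-1])
```

```text
picked w 0.568 f 93.5 F [ 0.2  1.  -5.6] t 39.7417
down F [-2.6  0.   2.3]
t 45.0333
picked w 0.403 f 71.0 F [-0.6  0.3 -4.3] t 48.8917
down F [-0.2 -0.3 -4.2]
t 53.9
```

View pics/fin.png

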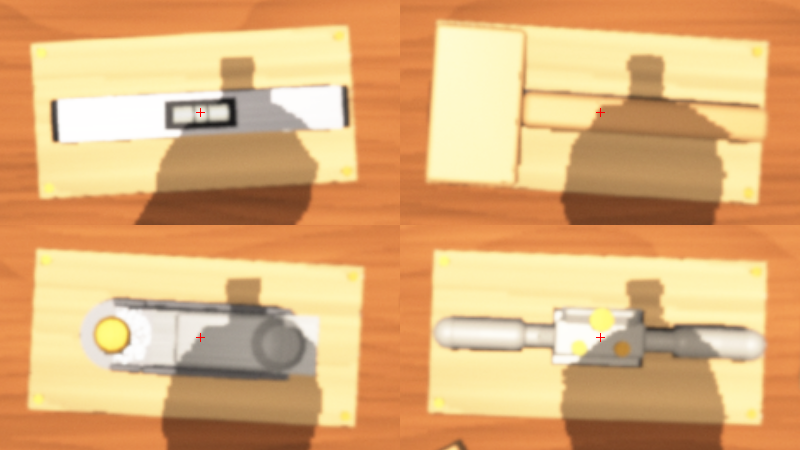

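The close views show all four tools centred on their boards within about 1–2 mm, with no paint showing beside them. I'm handing it in.

Run:
```python
from bench import manip
for t in("glue_bottle","pencil_pot"):
    print([(round(d["p"],2),[round(float(a)*b) for a,b in zip(d["position"],(480,640))]) for d in (manip.camera("scene"),manip.spot_point("scene",t))[1]][:1])
print(manip.finish_job())
```

```text
[(0.97, [286, 134])]
[(0.57, [281, 516])]
the job is handed in; nothing more can be done
None
```

All four tools are on their own outlines, within about 1–2 mm of centre in the last close views; the glue bottle and pencil pot look unmoved, and the job was handed in at about 60 s.

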